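# Sift the small bearing balls out of the turret dispenser

### The job

I need the three small steel balls for a turntable bearing: turn the dispenser's turret by its knob until the middle-sized hole sits squarely over the tube's mouth, then tip the tube with the crank so that the three small balls roll into the catch tray while the large one stays in the tube. Then stand the tube fully upright again, let go, and leave the other things on the bench where they are.

Things in the scene. Friction and masses are not known exactly. Their poses are not given: they have to be found in the camera images.
- dispenser: Ball dispenser screwed to the bench: plywood base 245 x 124 x 12 mm, two dark steel uprights, a clear tube hung between them, a crank on its +y side and an open wooden catch tray on its +x side. Origin on the bench surface directly below the tube's hinge axis; x points horizontally from the tube towards the catch tray (the pouring side), y along the hinge axis towards the crank, z up. The hinge axis lies 135 mm above the origin. All offsets below are along these axes.
- tube (a joint): Tilt of the clear tube about the hinge axis (rad): 0 = upright on its stop, growing as the mouth tips towards +x over the tray, stop at 2.1. Nothing springs it back: it is stiff enough (about 3 N at the crank) to stay where it is left. The tube (27 mm inside, 35 mm outside) reaches from 42 mm below to 44 mm above the hinge axis; the balls need it tipped well past level (about 1.9 or more) to roll out.
- handle (a point): Centre of the crank's grip: a round wooden sleeve 18 mm across and 50 mm long, lying along y, that spins freely on its pin, so a gripper can hold it from above without turning. It sits 93 mm to +y of the tube's middle, 70 mm from the hinge axis. The crank is rigid with the tube: with the tube at tilt t the sleeve's centre is at x = 70 sin(t - 1.047), z = 135 + 70 cos(t - 1.047) mm from the dispenser's origin. The crank's arm is at the inner end of the sleeve (y up to 67 mm).
- turret (a joint): Angle of the turret, the aluminium disc 104 mm across and 5 mm thick that caps the tube, about its own pivot (parallel to the tube, 30 mm to -x of the tube's middle), rad, growing counter-clockwise seen from above. 0 = the 21 mm hole squarely over the tube's mouth; +1.571 = the 10 mm hole there (no ball passes); -1.571 = the 27 mm hole (every ball passes). The fourth quarter is blank. Stops at -1.8 and 1.8; light friction holds it, no detents. It starts between 0.45 and 1.4.
- knob (a point): Point on the turret's pivot at the height to grip its knob: an upright black bar 34 mm long, 12 mm thick, standing 32 mm above the disc's top face; this point is 23 mm above that face. The bar's length lies along the line from the pivot to the 21 mm hole, so at turret 0 it points along the dispenser's x. With the tube upright this point is at x = -30, y = 0, z = 208 mm from the dispenser's origin.
- tube_mid (a point): Middle of the tube on the hinge axis; the frame tilts with the tube, z along the tube to its mouth.
- tray (a point): Centre of the catch tray's cork floor, 96 mm to +x of the dispenser's origin, 16 mm above the bench; axes as the dispenser's. Inside the tray measures 128 mm (x) by 106 mm (y); its walls rise 32 mm (the one next to the tube) to 41 mm above the floor.
- ball_big_center (a point): Centre of the large steel ball, 24 mm across, at the bottom of the tube.
- ball_a_center (a point): Centre of one of the three small steel balls, 17 mm across, in the tube on top of the large one at the start.
- ball_b_center (a point): Centre of one of the three small steel balls, 17 mm across, in the tube on top of the large one at the start.
- ball_c_center (a point): Centre of one of the three small steel balls, 17 mm across, in the tube on top of the large one at the start.
- wrench: Bystander: open-ended steel spanner lying flat, 180 mm long, beside the dispenser. Origin at its underside.
- offcut: Bystander: pale wooden block 90 x 44 x 28 mm, beside the dispenser under the side where the crank is. Origin at its underside.
- screwdriver: Bystander: screwdriver with a dark wooden handle, 200 mm long, to the right. Origin at its underside.
- glue: Bystander: white bottle with black cap, 54 mm across, 150 mm tall, standing to the left. Origin at its underside.
- tape: Bystander: black tape measure 65 x 65 x 34 mm, to the right. Origin at its underside.
- square: Bystander: try square, wooden stock and steel blade 160 mm, to the right. Origin at its underside.
- plane: Bystander: small iron hand plane 150 mm long, to the left. Origin at its underside.

How it is judged:
By the outcome, as a careful person would: the job done as asked, in the order asked, and still so for the second after the job is handed in, with the robot touching nothing.
It also fails if it takes over 58 s, if anything falls off the work surface, if the arm or the gripper's body presses on something with over 40 N, if the wrist force passes 120 N, or if a joint passes its speed limit or range.

### The arm

A 6-joint arm with a two-finger parallel gripper is mounted at the origin on the work surface. World frame = base frame: x ahead of the robot, y to its left, z up, the work surface at z = 0. Lengths are in m, angles in rad, forces in N, time in s.
With the tool pointing down it reaches from about 0.275 to 0.875 m from the base axis. Payload 12.5 kg.
Tool frame: the origin (TCP) lies midway between the tips of the shut fingers; the grasp point (between the pads) lies 19 mm behind it; y points along the fingers, z is the direction in which the jaws open and shut, and the axes are right-handed (so a half turn about y gives the same grasp; the last joint's range is limited). The gripper opens to 85 mm and grips with 20 to 120 N. Pads are 22 mm wide; open, the fingers measure 114 mm over their backs; the gripper's body (76 mm by 85 mm) begins 54 mm behind the grasp point. The pads swing forward as they close: fully open they stand 13 mm farther back than shut.
Start: joints at [1.098, 0.351, 1.652, -0, 1.139, -0.085], TCP at [0.208, 0.509, 0.231] pointing down, gripper open.
Joint ranges: [-2.75, 2.75], [-0.79, 2.1], [0.01, 2.65], [-1.57, 4.71], [0.07, 3.14], [-2.87, 2.87]. Speed limits (rad/s): [2.22, 2.22, 2.79, 3.14, 3.14, 3.14].

### API

Orientations are given as a 3x3 rotation matrix whose columns are the frame's x, y, z axes.
In Python, from workcell import get_obs, snapshot, calibration, finish_job gives the robot as it stands.
- The arm moves only by the tool play_rows, never from a script. Its argument "commands" is a list of rows, each an object of numbers: "dx", "dy", "dz": the shift along the tool's x, y, z in mm; "twist": the turn about the tool's y in degrees; "grip": the finger opening in mm, from 0 to 85.4. A call has 1 to 20 rows; each row shifts and turns the commanded pose from where the row before left it, along the tool's axes as they then stand; what a row does not reach is not made up. A row lasts 1/10 s, in which the tool goes at most 50 mm and 8.59 degrees, less where a joint would pass 70% of its speed; a pose out of reach is approached as far as the arm can. A call with a gripper value outside its range is refused whole. The fingers move at their own pace and stop on an object; the grip force is fixed at half the most. Time passes only in rows, so rows that do not move let the fingers close. It gives the time, the measured TCP pose, the force and the opening at its end, in the units of the state.
- get_obs(): the state, without advancing time (a new reading comes with each control period).
- snapshot(name): name is "scene" or "top" or "wrist"; returns the picture (420x560x3 uint8, red, green, blue); there is no depth.
- calibration(name): a dict with "mtx" (3x3 intrinsics, pixels), "eye" and "attitude" of the camera in the world; the wrist camera has in their place "tool_from_camera" (4x4, takes a point from camera to tool coordinates, whose origin is the TCP and whose axes are the tool frame's). Camera axes: x right, y up, looking along -z (the intrinsics and any distortion apply to the point x, -y, -z); pixel columns grow to the right and rows downward; lengths in m; the calibration is good to about 2 mm. A picture is of the moment at which its call begins: read the wrist's pose just before it. calibration takes no time and is no camera call.
- finish_job(): hands the job in, once; it reports no verdict.
The state is a dict: "clock": time; "joint_positions": joint angles; "dq": joint speeds; "tau": joint torques, N m; "tool_pos": TCP position; "ee_rot": TCP orientation; "force": force on the tool from outside, world axes, zero at the start; "wrist_torque": the same for the moment, N m; "width": opening from 0.0 (shut) to 1.0 (fully open).
Only numpy, scipy, OpenCV 4.12 (cv2) and the standard library are available. Lean on these libraries where they do the work, as an engineer would, in place of code of your own. Each camera call takes 0.05 s, during which the arm holds its last target.

## Working session

There is one attempt and no reset: what is moved stays moved. The work goes in short steps, Python scripts to look and compute and a tool call to move; the robot and the scene stay as the last step left them, time stands still between calls to the robot, and variables do not carry over. Pictures are saved under pics/ and viewed, and the job is handed in when it is done.

Besides the shell and the picture viewer there is one more tool, called after "Emit:" in YAML: its name, and indented under it one key for each argument. play_rows: Moves the arm, as the interface text tells. Its arguments: {"type":"object","properties":{"commands":{"type":"array"}},"required":["commands"]}

```bash
mkdir -p pics; ls; python3 - <<'E'
from workcell import *
import cv2
o=get_obs(); print(o)
for n in("scene","top","wrist"):
    print(n,calibration(n))
    cv2.imwrite(f"pics/{n}0.png",snapshot(n)[:,:,::-1])
E
```

```text
pics
{'clock': 0.0, 'joint_positions': array([ 1.09839640e+00,  3.51234442e-01,  1.65247819e+00,  2.41768365e-06,
        1.13908886e+00, -8.45749703e-02]), 'dq': array([-0.00077279,  0.00151172,  0.00210808, -0.00038228,  0.00129481,
       -0.00047037]), 'tau': array([ 4.80183953e-04, -5.06101513e+01, -2.91412282e+01, -1.02270047e-05,
        4.45757643e-03,  7.96434620e-06]), 'tool_pos': array([0.20779815, 0.50885247, 0.23073884]), 'ee_rot': array([[ 9.25733385e-01, -5.52008273e-04,  3.78176409e-01],
       [-3.78176797e-01, -1.07544894e-03,  9.25732766e-01],
       [-1.04302727e-04, -9.99999269e-01, -1.20433571e-03]]), 'force': array([-0.09974541,  0.13668625, -0.09023318]), 'wrist_torque': array([-0.02067766,  0.00373105, -0.10092855]), 'width': 0.9989658119709393}
scene {'mtx': array([[535.47009646,   0.        , 276.51356793],
       [  0.        , 535.47009646, 207.83708517],
       [  0.        ,   0.        ,   1.        ]]), 'eye': array([ 1.20649258, -0.86333236,  1.42440938]), 'attitude': array([[ 0.76826117, -0.49437285,  0.40665743],
       [ 0.64005593,  0.58316698, -
[... 273 characters left out ...]
35436782]), 'attitude': array([[-0.0061196 ,  0.99420258, -0.1073489 ],
       [-0.99993183, -0.00715143, -0.00922962],
       [-0.00994381,  0.10728511,  0.99417857]])}
wrist {'mtx': array([[334.11145701,   0.        , 275.11738726],
       [  0.        , 334.11145701, 208.15697764],
       [  0.        ,   0.        ,   1.        ]]), 'tool_from_camera': array([[ 3.07754285e-04, -9.48982915e-01, -3.15327342e-01,
        -8.02020235e-02],
       [ 1.25829527e-03,  3.15327474e-01, -9.48982087e-01,
        -1.41992780e-01],
       [ 9.99999161e-01, -1.04721598e-04,  1.29114409e-03,
         1.05466380e-03],
       [ 0.00000000e+00,  0.00000000e+00,  0.00000000e+00,
         1.00000000e+00]])}
```

View pics/scene0.png

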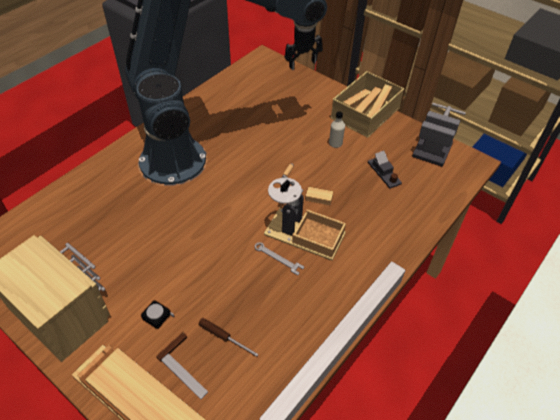

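View pics/top0.png

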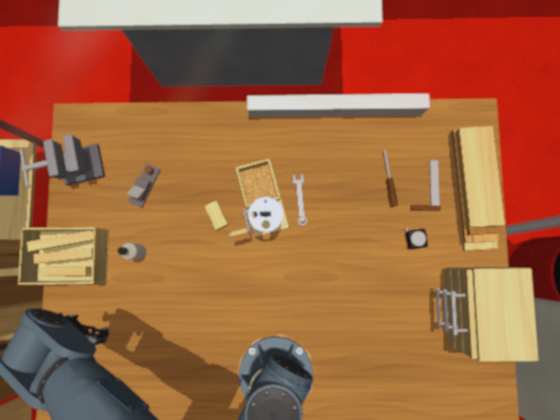

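View pics/wrist0.png

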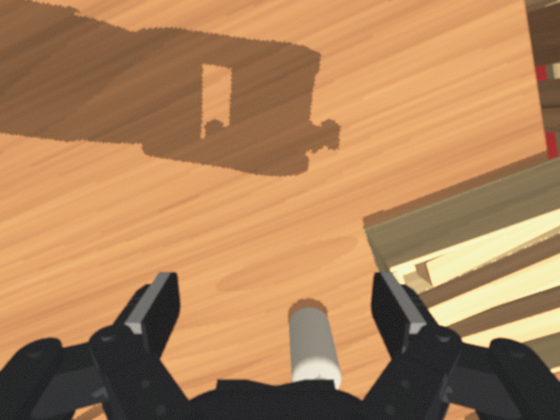

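The dispenser is at about (265,215) in the top view, with the tray towards world +x and the crank on the left. I'll zoom in.

```bash
python3 - <<'E'
import cv2
t=cv2.imread("pics/top0.png")[145:260,190:330]
s=cv2.imread("pics/scene0.png")[150:270,240:370]
cv2.imwrite("pics/t0z.png",cv2.resize(t,None,fx=5,fy=5,interpolation=cv2.INTER_CUBIC))
cv2.imwrite("pics/s0z.png",cv2.resize(s,None,fx=5,fy=5,interpolation=cv2.INTER_CUBIC))
E
```

```text
(no output)
```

View pics/t0z.png

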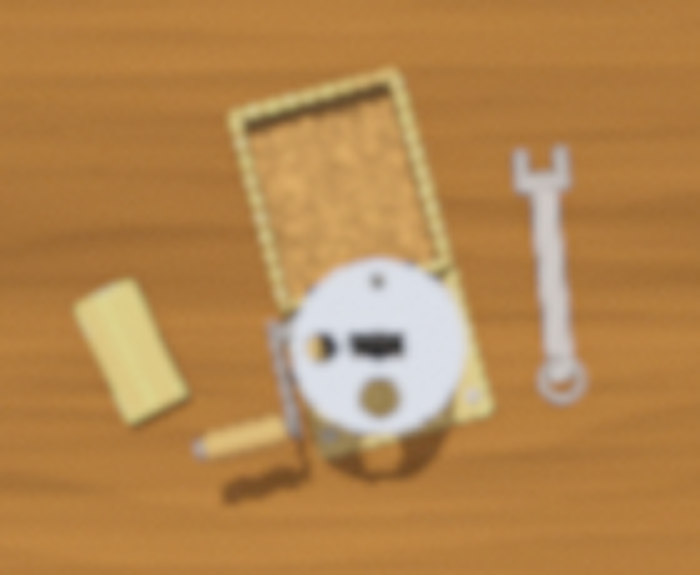

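View pics/s0z.png

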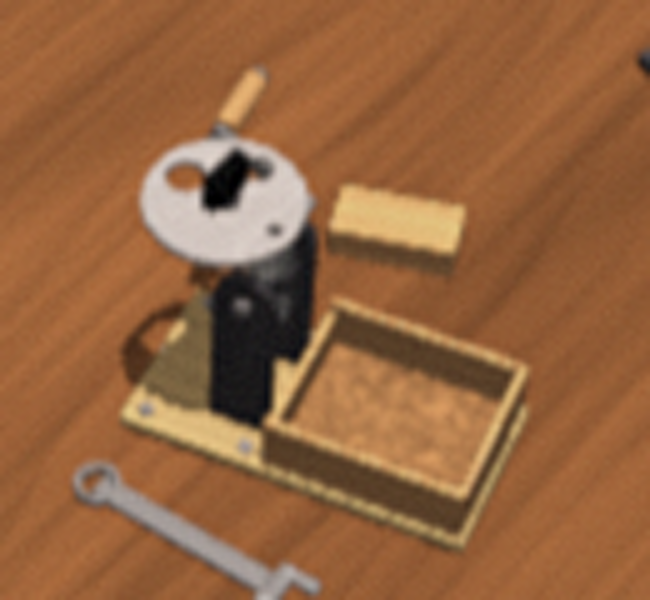

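```bash
cat > h.py <<'E'
from workcell import *
import numpy as np, cv2
def cam(n,obs=None):
    c=calibration(n)
    if n=="wrist":
        o=obs; T=np.eye(4);T[:3,:3]=o["ee_rot"];T[:3,3]=o["tool_pos"]
        M=T@c["tool_from_camera"]; return c["mtx"],M[:3,3],M[:3,:3]
    return c["mtx"],np.array(c["eye"]),np.array(c["attitude"])
def ray(C,uv):
    K,e,R=C; d=np.array([(uv[0]-K[0,2])/K[0,0],-(uv[1]-K[1,2])/K[1,1],-1.]); return e,R@d
def onz(C,uv,z):
    e,d=ray(C,uv); return e+d*(z-e[2])/d[2]
def proj(C,p):
    K,e,R=C; q=R.T@(np.asarray(p)-e); return np.array([K[0,2]-K[0,0]*q[0]/q[2],K[1,2]+K[1,1]*q[1]/q[2]])
E
python3 - <<'E'
from h import *
for n,box in(("top",(190,145,330,260)),("scene",(240,150,370,270))):
    im=cv2.imread(f"pics/{n}0.png"); C=cam(n); hsv=cv2.cvtColor(im,cv2.COLOR_BGR2HSV)
    m=((hsv[...,1]<45)&(hsv[...,2]>120)).astype(np.uint8); k=np.zeros_like(m);x0,y0,x1,y1=box;k[y0:y1,x0:x1]=1;m*=k
    cs,_=cv2.findContours(m,cv2.RETR_EXTERNAL,cv2.CHAIN_APPROX_NONE); c=max(cs,key=cv2.contourArea)
    c=cv2.convexHull(c)
    P=np.array([onz(C,p[0],.185)[:2] for p in c]); 
    (cx,cy),r=cv2.minEnclosingCircle(P.astype(np.float32))
    A=np.c_[2*P,np.ones(len(P))];s=np.linalg.lstsq(A,(P**2).sum(1),rcond=None)[0]
    print(n,"disc",cx,cy,r,s[:2],np.sqrt(s[2]+s[:2]@s[:2]))
    # knob dark
    m=((hsv[...,2]<70)).astype(np.uint8)*k
    d=np.zeros_like(m);cv2.fillConvexPoly(d,c,1);m*=d
    cs,_=cv2.findContours(m,cv2.RETR_EXTERNAL,cv2.CHAIN_APPROX_NONE)
    for q in cs:
        if cv2.contourArea(q)>8: print(" dark",cv2.minAreaRect(q),cv2.contourArea(q))
C=cam("top")
z=lambda u,v:(190+u/5-.4,145+v/5-.4)
# tray rim corners (outer), far-left, far-right, and right near
P=[onz(C,z(*p),.057) for p in((230,112),(400,70),(452,262))]
print(P); a=P[0]-P[1]; b=P[1]-P[2]
print("yaw", np.degrees(np.arctan2(a[1],a[0]))-90, np.degrees(np.arctan2(b[1],b[0])))
h=[onz(C,z(*p),.17) for p in((197,449),(285,428))];print(h)
d=h[0]-h[1];print("handle dir-90",np.degrees(np.arctan2(d[1],d[0]))-90)
for nm,uv in(("21",(320,347)),("10",(377,281)),("27",(380,398))): print(nm,onz(C,z(*uv),.185))
print("knob",onz(C,z(377,346),.217))
E
```

```text
top disc 0.5198885798454285 0.03091665357351303 0.05929030105471611 [0.51744871 0.02961802] 0.05627314616320957
scene disc 0.515177845954895 0.024596253409981728 0.057933956384658813 [0.51823784 0.02244505] 0.05305018968739052
 dark ((285.2500305175781, 185.7500457763672), (7.071067810058594, 12.020814895629883), 45.0) 53.0
[array([0.69254012, 0.13176188, 0.057     ]), array([0.72064946, 0.0163096 , 0.057     ]), array([ 0.58854077, -0.01820263,  0.057     ])]
yaw 13.683655468045913 14.640808068356183
[array([0.45742773, 0.13657822, 0.17      ]), array([0.46984958, 0.08307487, 0.17      ])]
handle dir-90 13.070766864211052
21 [0.51761431 0.06067078 0.185     ]
10 [0.5575521  0.02619122 0.185     ]
27 [0.48650153 0.02453297 0.185     ]
knob [0.51443637 0.02475843 0.217     ]
```

Emit:
play_rows:
  commands:
    - {"twist":8.5,"dy":-8}
    - {"twist":8.5,"dy":-8}
    - {"twist":8.5,"dy":-8}
    - {"twist":8.5,"dy":-8}
    - {"twist":8.5,"dy":-8}
    - {"twist":8.5,"dy":-8}
    - {"twist":8.5,"dy":-8}
    - {"twist":8.3,"dy":-8}

```text
invalid input
```

Emit:
play_rows:
  commands:
    - {"dx":30,"dz":20}
    - {"dx":30,"dz":20}
    - {"dx":30,"dz":20}
    - {"dx":30,"dz":20}
    - {"dx":30,"dz":20}
    - {"dx":30,"dz":20}
    - {"dx":30,"dz":20}
    - {"dx":30,"dz":20}
    - {"dx":30,"dz":20}
    - {"dx":30,"dz":20}
    - {"dx":30,"dz":20}
    - {"dx":30,"dz":20}
    - {"dx":30,"dz":20}
    - {"dx":30,"dz":20}
    - {"dx":30,"dz":20}
    - {"dx":30,"dz":8}
    - {"dx":0}
    - {"dx":0}

```text
invalid input
```

```bash
python3 - <<'E'
from h import *
o=get_obs();print(o["clock"],o["tool_pos"],o["ee_rot"],o["width"])
np.savez("w1.npz",tool_pos=o["tool_pos"],ee_rot=o["ee_rot"])
cv2.imwrite("pics/w1.png",snapshot("wrist")[:,:,::-1])
E
```

```text
0.15 [0.20783377 0.50895704 0.23089389] [[ 9.25747254e-01 -4.11153901e-04  3.78142635e-01]
 [-3.78142847e-01 -7.60986163e-04  9.25746946e-01]
 [-9.28631550e-05 -9.99999626e-01 -8.59955758e-04]] 0.9972264467404551
```

View pics/w1.png

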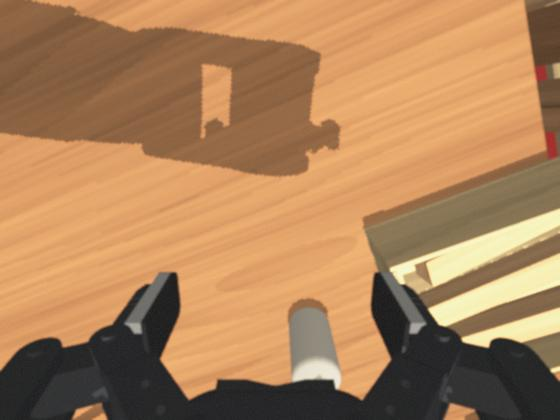

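Both calls were refused as invalid input, and nothing moved. The rows probably need every field.

Emit:
play_rows:
  commands:
    - {"dx":0,"dy":-8,"dz":0,"twist":8.5,"grip":85}
    - {"dx":0,"dy":-8,"dz":0,"twist":8.5,"grip":85}
    - {"dx":0,"dy":-8,"dz":0,"twist":8.5,"grip":85}
    - {"dx":0,"dy":-8,"dz":0,"twist":8.5,"grip":85}
    - {"dx":0,"dy":-8,"dz":0,"twist":8.5,"grip":85}
    - {"dx":0,"dy":-8,"dz":0,"twist":8.5,"grip":85}
    - {"dx":0,"dy":-8,"dz":0,"twist":8.5,"grip":85}
    - {"dx":0,"dy":-8,"dz":0,"twist":8.3,"grip":85}

```text
clock: 1.0
tool_pos: [0.2079, 0.509, 0.2954]
ee_rot: [[-0.006, -0.0, 1.0], [-1.0, -0.0, -0.006], [0.0, -1.0, -0.0]]
force: [0.1, 0.3, 0.3]
width: 0.991
```

Emit:
play_rows:
  commands:
    - {"dx":30,"dy":0,"dz":20,"twist":0,"grip":85}
    - {"dx":30,"dy":0,"dz":20,"twist":0,"grip":85}
    - {"dx":30,"dy":0,"dz":20,"twist":0,"grip":85}
    - {"dx":30,"dy":0,"dz":20,"twist":0,"grip":85}
    - {"dx":30,"dy":0,"dz":20,"twist":0,"grip":85}
    - {"dx":30,"dy":0,"dz":20,"twist":0,"grip":85}
    - {"dx":30,"dy":0,"dz":20,"twist":0,"grip":85}
    - {"dx":30,"dy":0,"dz":20,"twist":0,"grip":85}
    - {"dx":30,"dy":0,"dz":20,"twist":0,"grip":85}
    - {"dx":30,"dy":0,"dz":20,"twist":0,"grip":85}
    - {"dx":30,"dy":0,"dz":20,"twist":0,"grip":85}
    - {"dx":30,"dy":0,"dz":20,"twist":0,"grip":85}
    - {"dx":30,"dy":0,"dz":20,"twist":0,"grip":85}
    - {"dx":30,"dy":0,"dz":20,"twist":0,"grip":85}
    - {"dx":30,"dy":0,"dz":20,"twist":0,"grip":85}
    - {"dx":31,"dy":0,"dz":10,"twist":0,"grip":85}
    - {"dx":0,"dy":0,"dz":0,"twist":0,"grip":85}

```text
clock: 2.7
tool_pos: [0.5186, 0.0252, 0.2948]
ee_rot: [[-0.003, -0.0, 1.0], [-1.0, -0.001, -0.003], [0.001, -1.0, -0.0]]
force: [-0.6, -0.3, -0.6]
width: 0.996
```

```bash
python3 - <<'E'
from h import *
o=get_obs();print(o["clock"],o["tool_pos"],o["ee_rot"],o["width"])
np.savez("w1.npz",tool_pos=o["tool_pos"],ee_rot=o["ee_rot"])
cv2.imwrite("pics/w1.png",snapshot("wrist")[:,:,::-1])
E
```

```text
2.7 [0.5186128  0.02520157 0.29484989] [[-3.28761455e-03 -4.77664830e-04  9.99994482e-01]
 [-9.99994389e-01 -6.40766264e-04 -3.28792032e-03]
 [ 6.42333252e-04 -9.99999681e-01 -4.75555557e-04]] 0.9962071119662995
```

View pics/w1.png

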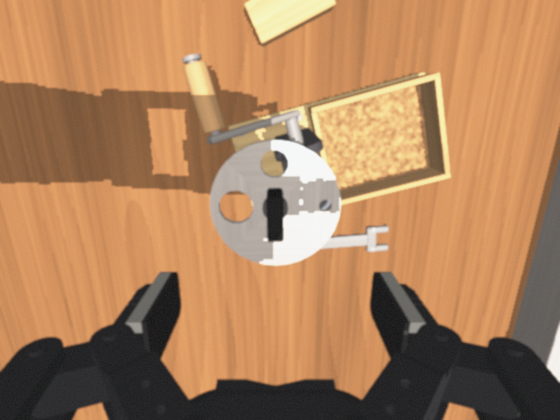

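The disc is clear at about (276,203). The knob bar runs vertically through (275,215), with the 21 mm hole at (274,163), 27 mm at (236,207) and 10 mm at (325,205).

```bash
python3 - <<'E'
from h import *
im=cv2.imread("pics/w1.png");C=cam("wrist",np.load("w1.npz"));hsv=cv2.cvtColor(im,cv2.COLOR_BGR2HSV)
m=(hsv[...,1]<60).astype(np.uint8)&(hsv[...,2]>90).astype(np.uint8);k=np.zeros_like(m);k[134:272,205:346]=1;m*=k
m=cv2.morphologyEx(m,cv2.MORPH_OPEN,np.ones((15,15)));
cs,_=cv2.findContours(m,cv2.RETR_EXTERNAL,cv2.CHAIN_APPROX_NONE);c=cv2.convexHull(max(cs,key=cv2.contourArea))
P=np.array([onz(C,p[0],.185)[:2] for p in c])
for it in range(4):
    A=np.c_[2*P,np.ones(len(P))];s=np.linalg.lstsq(A,(P**2).sum(1),rcond=None)[0];r=np.sqrt(s[2]+s[:2]@s[:2])
    e=abs(np.hypot(*(P-s[:2]).T)-r);P=P[e<max(.0015,np.percentile(e,85))] if it<3 else P
print("disc",s[:2],r,cv2.boundingRect(c))
# knob
dk=(hsv[...,2]<45).astype(np.uint8);k[:]=0;k[180:250,255:300]=1;dk*=k
cs,_=cv2.findContours(dk,cv2.RETR_EXTERNAL,cv2.CHAIN_APPROX_NONE);q=max(cs,key=cv2.contourArea)
rr=cv2.minAreaRect(q);print("knob px",rr)
print("knob bbox",cv2.boundingRect(q))
# holes
for nm,x0,y0,x1,y1 in(("21",255,145,295,182),("27",215,188,258,226),("10",315,195,335,215)):
    g=im[y0:y1,x0:x1]; cv2.imwrite("/tmp/x.png",g)
# tray rim
for nm,u,z in(("rim fr",(439,75),.057),("rim far",(449,177),.057),("handle end",(192,60),.17),("handle in",(214,130),.17),("21",(274,164),.185),("27",(236,207),.185),("10",(325,205),.185),("knob",(275,190),.217),("knobb",(275,241),.217)):
    print(nm,onz(C,u,z).round(4))
z=cv2.resize(im[40:280,180:470],None,fx=2.7,fy=2.5,interpolation=cv2.INTER_CUBIC);cv2.imwrite("pics/w1z.png",z)
E
```

```text
disc [0.51986124 0.02437511] 0.05174776304565789 (221, 138, 120, 127)
knob px ((274.5, 214.5), (49.0, 15.0), 90.0)
knob bbox (267, 190, 16, 50)
rim fr [0.6932 0.1279 0.057 ]
rim far [0.7215 0.0176 0.057 ]
handle end [0.459  0.1326 0.17  ]
handle in [0.4721 0.0823 0.17  ]
21 [0.5189 0.0583 0.185 ]
27 [0.4885 0.0239 0.185 ]
10 [0.5591 0.0253 0.185 ]
knob [0.5196 0.0466 0.217 ]
knobb [0.5195 0.0087 0.217 ]
```

View pics/w1z.png

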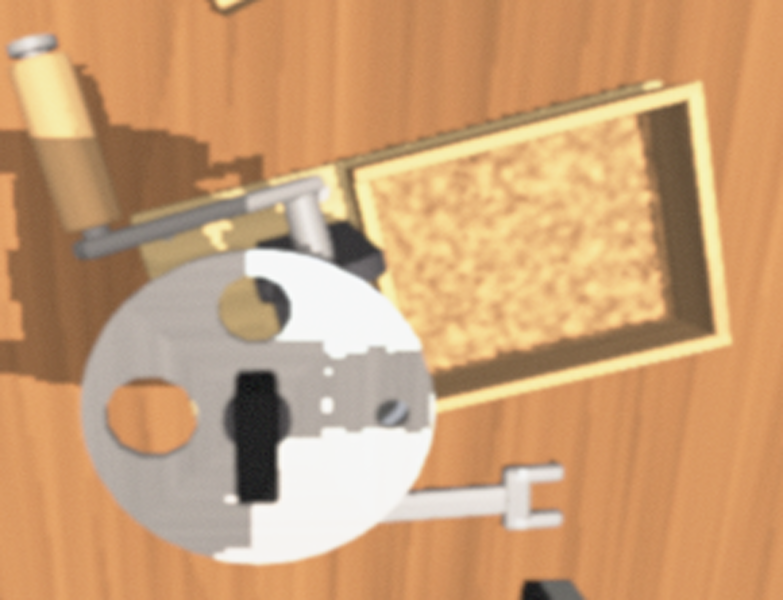

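Emit:
play_rows:
  commands:
    - {"dx":0,"dy":20,"dz":0,"twist":0,"grip":40}
    - {"dx":0,"dy":20,"dz":0,"twist":0,"grip":40}
    - {"dx":0,"dy":20,"dz":0,"twist":0,"grip":40}
    - {"dx":0,"dy":20,"dz":0,"twist":0,"grip":40}
    - {"dx":0,"dy":16,"dz":0,"twist":0,"grip":40}
    - {"dx":0,"dy":8,"dz":0,"twist":0,"grip":40}
    - {"dx":0,"dy":0,"dz":0,"twist":0,"grip":40}
    - {"dx":0,"dy":0,"dz":0,"twist":0,"grip":5}
    - {"dx":0,"dy":0,"dz":0,"twist":0,"grip":5}
    - {"dx":0,"dy":0,"dz":0,"twist":0,"grip":5}
    - {"dx":0,"dy":0,"dz":0,"twist":0,"grip":5}
    - {"dx":0,"dy":0,"dz":0,"twist":0,"grip":5}

```text
clock: 3.95
tool_pos: [0.5183, 0.0282, 0.1923]
ee_rot: [[-0.0, 0.002, 1.0], [-1.0, 0.0, -0.0], [-0.0, -1.0, 0.002]]
force: [-1.9, 0.8, 6.5]
width: 0.126
```

```bash
python3 - <<'E'
from h import *
o=get_obs();print(o["clock"],o["force"],o["wrist_torque"],o["width"],o["tool_pos"])
cv2.imwrite("pics/w2.png",snapshot("wrist")[:,:,::-1])
E
```

```text
3.95 [-1.85337762  0.82907985  6.47615476] [0.24910205 0.13144563 0.03820295] 0.1261368037515914 [0.51829108 0.02819439 0.19228278]
```

View pics/w2.png

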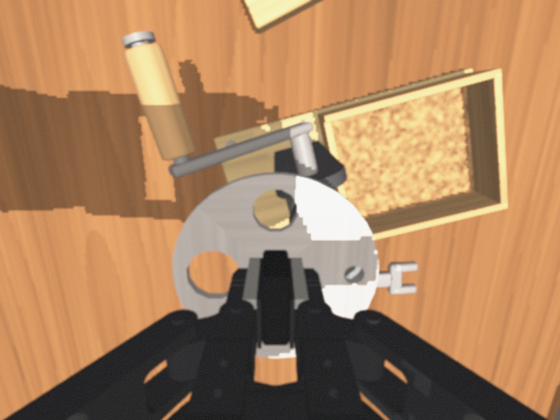

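```bash
python3 - <<'E'
from h import *
o=get_obs();print(o["clock"],o["tool_pos"],o["ee_rot"][:,2])
C=cam("wrist",o)
for nm,u,z in(("21",(274,210),.185),("27",(214,273),.182),("10",(354,272),.182),("knobtop near",(275,251),.217)):print(nm,onz(C,u,z).round(4))
im=cv2.imread("pics/w2.png");hsv=cv2.cvtColor(im,cv2.COLOR_BGR2HSV)
m=((hsv[...,1]<60)&(hsv[...,2]>90)).astype(np.uint8);k=np.zeros_like(m);k[170:320,165:385]=1;m=cv2.morphologyEx(m*k,cv2.MORPH_OPEN,np.ones((15,15)))
cs,_=cv2.findContours(m,cv2.RETR_EXTERNAL,cv2.CHAIN_APPROX_NONE);c=max(cs,key=cv2.contourArea)
c=cv2.convexHull(c); c=c[(c[:,0,1]<300)]
P=np.array([onz(C,p[0],.185)[:2] for p in c])
for it in range(5):
    A=np.c_[2*P,np.ones(len(P))];s=np.linalg.lstsq(A,(P**2).sum(1),rcond=None)[0];r=np.sqrt(s[2]+s[:2]@s[:2])
    e=abs(np.hypot(*(P-s[:2]).T)-r);P=P[e<=np.percentile(e,85)] if it<4 else P
print(s[:2],r,len(P))
cv2.imwrite("pics/w2z.png",cv2.resize(im[170:320,165:385],None,fx=3.5,fy=3.5))
E
```

```text
4.0 [0.51828467 0.02816927 0.19226661] [ 9.99998465e-01 -4.35425984e-04  1.69739264e-03]
21 [0.5188 0.0591 0.185 ]
27 [0.488 0.024 0.182]
10 [0.5598 0.0245 0.182 ]
knobtop near [0.5193 0.0533 0.217 ]
[0.52012719 0.02525699] 0.0521179632348857 14
```

The TCP sits about 3 mm off the pivot along the bar. I'll release, shift and regrip so the turn is centred.

Emit:
play_rows:
  commands:
    - {"dx":0,"dy":0,"dz":0,"twist":0,"grip":25}
    - {"dx":1,"dy":0,"dz":0.5,"twist":0,"grip":25}
    - {"dx":2.3,"dy":1,"dz":0.5,"twist":0,"grip":25}
    - {"dx":0,"dy":0,"dz":0,"twist":0,"grip":25}
    - {"dx":0,"dy":0,"dz":0,"twist":0,"grip":25}

```text
clock: 4.5
tool_pos: [0.5187, 0.0246, 0.1902]
ee_rot: [[-0.001, -0.0, 1.0], [-1.0, 0.0, -0.001], [-0.0, -1.0, -0.0]]
force: [-0.3, -0.0, 0.4]
width: 0.291
```

Emit:
play_rows:
  commands:
    - {"dx":0,"dy":0,"dz":0,"twist":0,"grip":5}
    - {"dx":0,"dy":0,"dz":0,"twist":0,"grip":5}
    - {"dx":0,"dy":0,"dz":0,"twist":0,"grip":5}
    - {"dx":0,"dy":0,"dz":0,"twist":0,"grip":5}

```text
clock: 4.9
tool_pos: [0.5187, 0.0248, 0.1911]
ee_rot: [[-0.0, 0.0, 1.0], [-1.0, -0.0, -0.0], [0.0, -1.0, 0.0]]
force: [-4.2, 0.6, 10.0]
width: 0.13
```

Emit:
play_rows:
  commands:
    - {"dx":0,"dy":0,"dz":0,"twist":6.3,"grip":5}
    - {"dx":0,"dy":0,"dz":0,"twist":6.3,"grip":5}
    - {"dx":0,"dy":0,"dz":0,"twist":6.3,"grip":5}
    - {"dx":0,"dy":0,"dz":0,"twist":6.3,"grip":5}
    - {"dx":0,"dy":0,"dz":0,"twist":6.3,"grip":5}
    - {"dx":0,"dy":0,"dz":0,"twist":6.3,"grip":5}
    - {"dx":0,"dy":0,"dz":0,"twist":6.3,"grip":5}
    - {"dx":0,"dy":0,"dz":0,"twist":6.3,"grip":5}
    - {"dx":0,"dy":0,"dz":0,"twist":6.3,"grip":5}
    - {"dx":0,"dy":0,"dz":0,"twist":6.3,"grip":5}
    - {"dx":0,"dy":0,"dz":0,"twist":6.3,"grip":5}
    - {"dx":0,"dy":0,"dz":0,"twist":6.3,"grip":5}
    - {"dx":0,"dy":0,"dz":0,"twist":0,"grip":5}
    - {"dx":0,"dy":0,"dz":0,"twist":0,"grip":5}

```text
clock: 6.3
tool_pos: [0.5192, 0.0241, 0.191]
ee_rot: [[-0.969, 0.001, 0.248], [-0.248, -0.001, -0.969], [-0.001, -1.0, 0.002]]
force: [-0.8, -4.8, 6.9]
width: 0.125
```

Emit:
play_rows:
  commands:
    - {"dx":0,"dy":0,"dz":0,"twist":0,"grip":40}
    - {"dx":0,"dy":0,"dz":0,"twist":0,"grip":40}
    - {"dx":0,"dy":-10,"dz":0,"twist":0,"grip":40}
    - {"dx":0,"dy":-25,"dz":0,"twist":0,"grip":50}
    - {"dx":0,"dy":-35,"dz":0,"twist":0,"grip":85}
    - {"dx":0,"dy":-35,"dz":0,"twist":0,"grip":85}
    - {"dx":0,"dy":0,"dz":0,"twist":0,"grip":85}
    - {"dx":0,"dy":0,"dz":0,"twist":0,"grip":85}

```text
clock: 7.1
tool_pos: [0.5188, 0.0248, 0.296]
ee_rot: [[-0.969, 0.001, 0.248], [-0.248, -0.0, -0.969], [-0.001, -1.0, 0.0]]
force: [-0.5, 0.7, 0.8]
width: 0.997
```

```bash
python3 - <<'E'
from h import *
o=get_obs();print(o["clock"],o["force"],o["width"],o["tool_pos"],o["joint_positions"])
np.savez("w3.npz",tool_pos=o["tool_pos"],ee_rot=o["ee_rot"])
im=snapshot("wrist")[:,:,::-1]
cv2.imwrite("pics/w3.png",im)
E
```

```text
7.1 [-0.52544035  0.65300151  0.78031742] 0.9971334730163205 [0.51882562 0.02482476 0.29595723] [-4.18419969e-02  2.32644340e-01  1.64741184e+00  2.14195354e-05
  1.26024461e+00  1.27783737e+00]
```

View pics/w3.png

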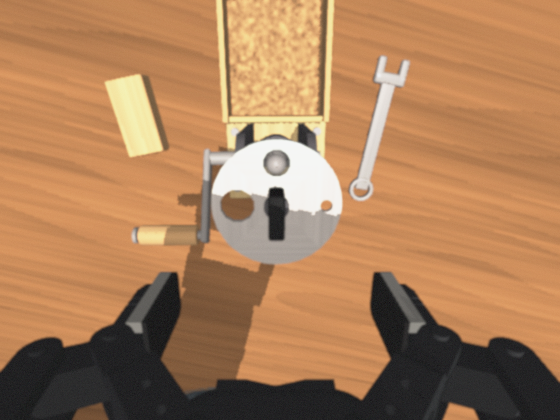

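A ball shows through the 21 mm hole at (276,162), in line with the bar at (276,212). I'll check the alignment against the dispenser's yaw.

```bash
python3 - <<'E'
from h import *
im=cv2.imread("pics/w3.png");C=cam("wrist",np.load("w3.npz"))
cv2.imwrite("pics/w3z.png",cv2.resize(im[0:270,190:360],None,fx=2.2,fy=2.2,interpolation=cv2.INTER_CUBIC))
cv2.imwrite("pics/w3y.png",cv2.resize(im[125:265,200:350],None,fx=4.2,fy=4.2,interpolation=cv2.INTER_CUBIC))
g=cv2.cvtColor(im,cv2.COLOR_BGR2HSV)
# outer tray edges: bright rim; per row find first/last pale pixels
v=g[...,2].astype(int)
b=im[...,0].astype(int)
L=[];R=[]
gr=cv2.GaussianBlur(cv2.cvtColor(im,cv2.COLOR_BGR2GRAY),(3,3),0).astype(int)
for r in range(5,110):
    dx=np.diff(gr[r]); 
    L.append((205+np.argmax(dx[205:232])+.5,r)); R.append((318+np.argmin(dx[318:345])+.5,r))
for nm,Q in(("L",L),("R",R)):
    P=np.array([onz(C,q,.055)[:2] for q in Q]);
    l=cv2.fitLine(P.astype(np.float32),cv2.DIST_HUBER,0,1e-4,1e-4).ravel();print(nm,np.degrees(np.arctan(l[1]/l[0])),l)
# near/far cross rim: horizontal near edge
N=[]
for c in range(228,322):
    N.append((c,110+np.argmin(np.diff(gr[110:128,c]))+.5))
P=np.array([onz(C,q,.048)[:2] for q in N]);l=cv2.fitLine(P.astype(np.float32),cv2.DIST_HUBER,0,1e-4,1e-4).ravel();print("N",np.degrees(np.arctan2(-l[0],l[1])),l)
E
```

```text
L 14.63188 [0.96756876 0.25260776 0.6317286  0.1040198 ]
R 12.788829 [ 0.97519255  0.22135837  0.64211094 -0.00350066]
N -164.77727 [ 0.26257205 -0.9649124   0.573877    0.0395157 ]
```

View pics/w3y.png

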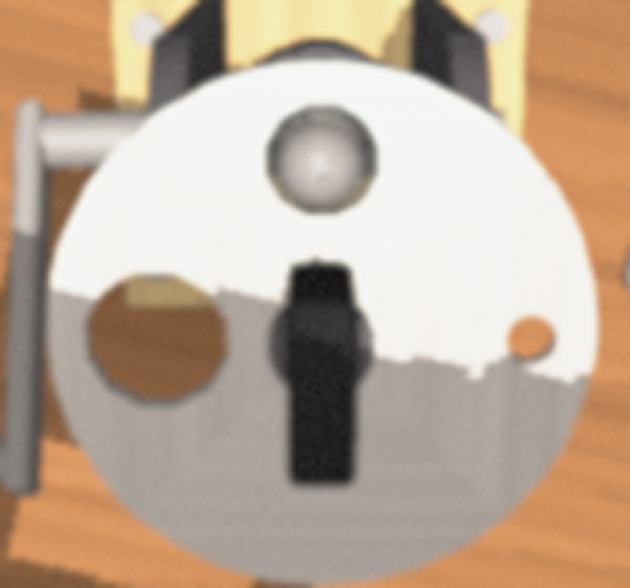

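View pics/w3z.png

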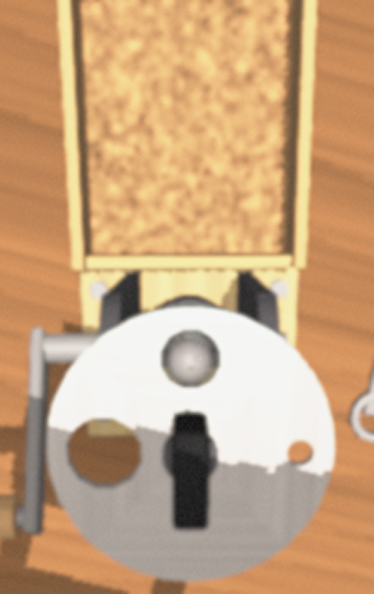

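Turret is aligned to within about 1°. Next is the crank grip.

Emit:
play_rows:
  commands:
    - {"dx":0,"dy":0,"dz":0,"twist":-8.2,"grip":60}
    - {"dx":0,"dy":0,"dz":0,"twist":-8.2,"grip":60}
    - {"dx":0,"dy":0,"dz":0,"twist":-8.2,"grip":60}
    - {"dx":0,"dy":0,"dz":0,"twist":-8.2,"grip":60}
    - {"dx":0,"dy":0,"dz":0,"twist":-8.2,"grip":60}
    - {"dx":0,"dy":0,"dz":0,"twist":-8.2,"grip":60}
    - {"dx":0,"dy":0,"dz":0,"twist":-8.2,"grip":60}
    - {"dx":0,"dy":0,"dz":0,"twist":-8.2,"grip":60}
    - {"dx":0,"dy":0,"dz":0,"twist":-8.2,"grip":60}
    - {"dx":0,"dy":0,"dz":0,"twist":-8.2,"grip":60}
    - {"dx":0,"dy":0,"dz":0,"twist":-8,"grip":60}
    - {"dx":-31,"dy":0,"dz":-10,"twist":0,"grip":60}
    - {"dx":-31,"dy":0,"dz":-10,"twist":0,"grip":60}
    - {"dx":-31,"dy":0,"dz":-10.5,"twist":0,"grip":60}
    - {"dx":0,"dy":10,"dz":0,"twist":0,"grip":60}
    - {"dx":0,"dy":10,"dz":0,"twist":0,"grip":60}
    - {"dx":0,"dy":0,"dz":0,"twist":0,"grip":60}

```text
clock: 8.85
tool_pos: [0.4656, 0.1066, 0.2732]
ee_rot: [[0.248, -0.004, 0.969], [-0.969, -0.001, 0.248], [-0.0, -1.0, -0.004]]
force: [-0.3, 0.2, 0.7]
width: 0.706
```

```bash
python3 - <<'E'
from h import *
o=get_obs();print(o["clock"],o["force"],o["width"],o["tool_pos"],o["ee_rot"][:,2])
C=cam("wrist",o)
cv2.imwrite("pics/w4.png",snapshot("wrist")[:,:,::-1])
xd=np.array([.9686,.2487,0]);yd=np.array([-.2487,.9686,0]);O=np.array([.519,.0248,0])+.03*xd
print(proj(C,O-.0606*xd+.068*yd+[0,0,.17]),proj(C,O-.0606*xd+.118*yd+[0,0,.17]))
E
```

```text
8.85 [-0.3453257   0.16394312  0.69655779] 0.706291745000079 [0.46563843 0.10660413 0.2731727 ] [ 0.96875638  0.24798745 -0.00364864]
[275.18423588 236.96339923] [275.1189726  175.44651526]
```

View pics/w4.png

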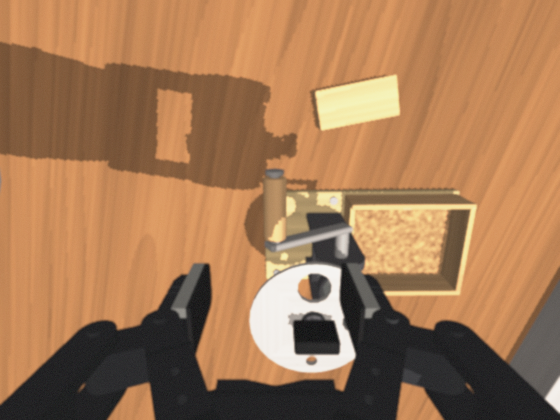

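The handle spans (275,172) to (275,245), as predicted. Going down to grip it.

Emit:
play_rows:
  commands:
    - {"dx":0,"dy":20,"dz":0,"twist":0,"grip":60}
    - {"dx":0,"dy":25,"dz":0,"twist":0,"grip":60}
    - {"dx":0,"dy":25,"dz":0,"twist":0,"grip":60}
    - {"dx":0,"dy":25,"dz":0,"twist":0,"grip":60}
    - {"dx":0,"dy":18,"dz":0,"twist":0,"grip":60}
    - {"dx":0,"dy":10,"dz":0,"twist":0,"grip":60}
    - {"dx":0,"dy":0,"dz":0,"twist":0,"grip":60}
    - {"dx":0,"dy":0,"dz":0,"twist":0,"grip":60}

```text
clock: 9.7
tool_pos: [0.4667, 0.107, 0.1529]
ee_rot: [[0.248, 0.001, 0.969], [-0.969, 0.0, 0.248], [0.0, -1.0, 0.001]]
force: [-0.2, 0.1, -0.1]
width: 0.702
```

Emit:
play_rows:
  commands:
    - {"dx":0,"dy":0,"dz":0,"twist":0,"grip":10}
    - {"dx":0,"dy":0,"dz":0,"twist":0,"grip":10}
    - {"dx":0,"dy":0,"dz":0,"twist":0,"grip":10}
    - {"dx":0,"dy":0,"dz":0,"twist":0,"grip":10}
    - {"dx":0,"dy":0,"dz":0,"twist":0,"grip":10}
    - {"dx":0,"dy":0,"dz":0,"twist":0,"grip":10}

```text
clock: 10.3
tool_pos: [0.4655, 0.1071, 0.1525]
ee_rot: [[0.249, -0.001, 0.969], [-0.969, -0.0, 0.249], [0.0, -1.0, -0.002]]
force: [-5.2, -2.1, 4.3]
width: 0.191
```

```bash
python3 - <<'E'
from h import *
o=get_obs();print(o["clock"],o["force"],o["wrist_torque"],o["width"]*85.4,o["tool_pos"],o["ee_rot"][:,2])
cv2.imwrite("pics/w5.png",snapshot("wrist")[:,:,::-1])
t=np.linspace(0,2.06,15);x=70*np.sin(t-1.047);z=70*np.cos(t-1.047)
print(np.c_[t[1:],-np.diff(z),np.diff(x)].round(1))
E
```

```text
10.3 [-5.15592445 -2.07804113  4.34864251] [-0.30848088  0.85850516  0.00650894] 16.294569892180455 [0.46545855 0.10712905 0.15247579] [ 0.96858699  0.24867035 -0.00151815]
[[ 0.1 -8.5  5.8]
 [ 0.3 -7.6  7. ]
 [ 0.4 -6.5  8. ]
 [ 0.6 -5.2  8.9]
 [ 0.7 -3.9  9.5]
 [ 0.9 -2.4 10. ]
 [ 1.  -0.9 10.2]
 [ 1.2  0.6 10.3]
 [ 1.3  2.1 10.1]
 [ 1.5  3.5  9.7]
 [ 1.6  4.9  9. ]
 [ 1.8  6.2  8.2]
 [ 1.9  7.3  7.2]
 [ 2.1  8.3  6.1]]
```

View pics/w5.png

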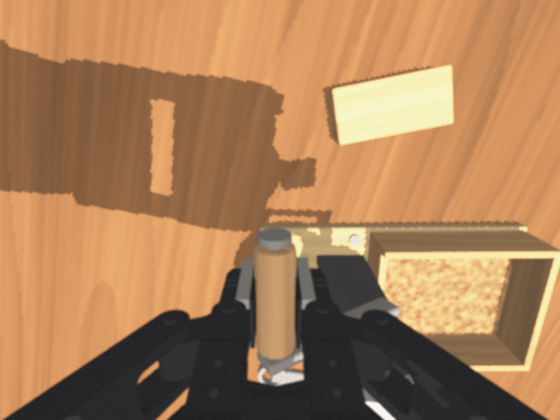

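Emit:
play_rows:
  commands:
    - {"dx":0,"dy":-8.5,"dz":5.8,"twist":0,"grip":10}
    - {"dx":0,"dy":-7.6,"dz":7,"twist":0,"grip":10}
    - {"dx":0,"dy":-6.5,"dz":8,"twist":0,"grip":10}
    - {"dx":0,"dy":-5.2,"dz":8.9,"twist":0,"grip":10}
    - {"dx":0,"dy":-3.9,"dz":9.5,"twist":0,"grip":10}
    - {"dx":0,"dy":-2.4,"dz":10,"twist":0,"grip":10}
    - {"dx":0,"dy":-0.9,"dz":10.2,"twist":0,"grip":10}
    - {"dx":0,"dy":0.6,"dz":10.3,"twist":0,"grip":10}
    - {"dx":0,"dy":2.1,"dz":10.1,"twist":0,"grip":10}
    - {"dx":0,"dy":3.5,"dz":9.7,"twist":0,"grip":10}
    - {"dx":0,"dy":0,"dz":0,"twist":0,"grip":10}
    - {"dx":0,"dy":0,"dz":0,"twist":0,"grip":10}

```text
clock: 11.55
tool_pos: [0.5525, 0.13, 0.1798]
ee_rot: [[0.248, -0.003, 0.969], [-0.969, 0.0, 0.248], [-0.001, -1.0, -0.003]]
force: [-4.9, 3.2, -15.9]
width: 0.188
```

Emit:
play_rows:
  commands:
    - {"dx":0,"dy":2.5,"dz":4.5,"twist":0,"grip":10}
    - {"dx":0,"dy":2.6,"dz":4.5,"twist":0,"grip":10}
    - {"dx":0,"dy":3,"dz":4.1,"twist":0,"grip":10}
    - {"dx":0,"dy":3.2,"dz":4.1,"twist":0,"grip":10}
    - {"dx":0,"dy":3.6,"dz":3.6,"twist":0,"grip":10}
    - {"dx":0,"dy":3.7,"dz":3.6,"twist":0,"grip":10}
    - {"dx":0,"dy":4,"dz":3.1,"twist":0,"grip":10}
    - {"dx":0,"dy":4.3,"dz":3,"twist":0,"grip":10}
    - {"dx":0,"dy":0,"dz":0,"twist":0,"grip":10}
    - {"dx":0,"dy":0,"dz":0,"twist":0,"grip":10}
    - {"dx":0,"dy":0,"dz":0,"twist":0,"grip":10}
    - {"dx":0,"dy":0,"dz":0,"twist":0,"grip":10}
    - {"dx":0,"dy":0,"dz":0,"twist":0,"grip":10}
    - {"dx":0,"dy":0,"dz":0,"twist":0,"grip":10}

```text
clock: 12.95
tool_pos: [0.5811, 0.1375, 0.153]
ee_rot: [[0.249, -0.005, 0.969], [-0.969, 0.0, 0.249], [-0.001, -1.0, -0.005]]
force: [-9.3, 3.6, -9.6]
width: 0.191
```

```bash
cat > look.py <<'E'
import sys
from h import *
k=sys.argv[1]
o=get_obs();print(o["clock"],o["force"],o["width"]*85.4,o["tool_pos"])
xd=np.array([.9686,.2487,0]);O=np.array([.5481,.0323,0]);d=(o["tool_pos"]-O);
print("t est",1.047+np.arctan2(d@xd,d[2]+.019-.135),"r",np.hypot(d@xd,d[2]+.019-.135))
t=snapshot("top")[:,:,::-1];s=snapshot("scene")[:,:,::-1];w=snapshot("wrist")[:,:,::-1]
a=cv2.resize(t[145:245,200:330],(520,400),interpolation=cv2.INTER_CUBIC)
cv2.imwrite(f"pics/{k}t.png",a)
cv2.imwrite(f"pics/{k}s.png",cv2.resize(s[150:270,240:370],(650,600),interpolation=cv2.INTER_CUBIC))
cv2.imwrite(f"pics/{k}w.png",w)
E
python3 look.py k1
```

```text
12.95 [-9.33467836  3.60010334 -9.63006614] 16.297665749143416 [0.58113744 0.13754249 0.15301305]
t est 2.0511489353748202 r 0.0689504574819585
```

View pics/k1s.png

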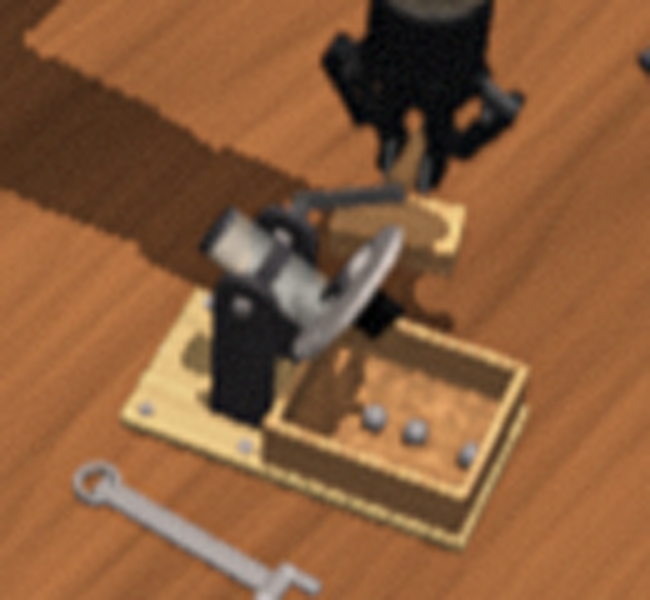

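View pics/k1w.png

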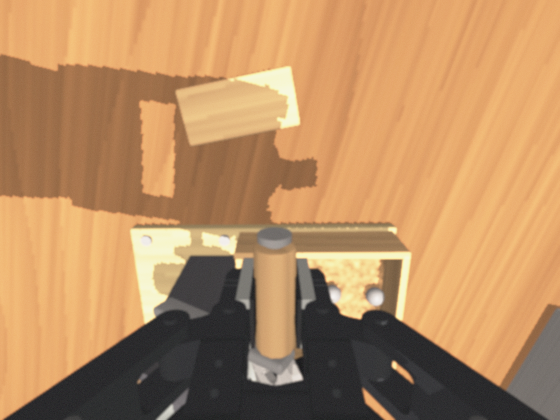

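View pics/k1t.png

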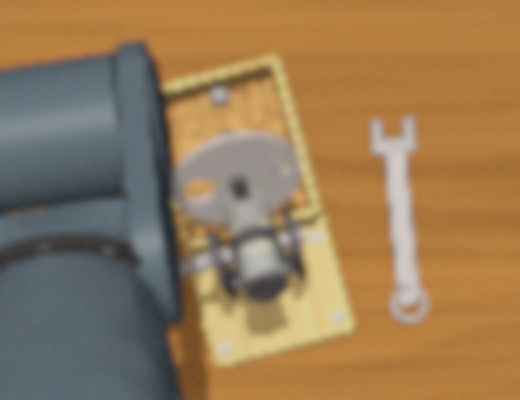

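All three small balls are in the tray, at scene zoom (374,418), (415,432) and (468,455). Standing the tube back up by reversing the arc.

Emit:
play_rows:
  commands:
    - {"dx":0,"dy":-8.3,"dz":-6.1,"twist":0,"grip":10}
    - {"dx":0,"dy":-7.3,"dz":-7.2,"twist":0,"grip":10}
    - {"dx":0,"dy":-6.2,"dz":-8.2,"twist":0,"grip":10}
    - {"dx":0,"dy":-5.1,"dz":-9,"twist":0,"grip":10}
    - {"dx":0,"dy":-3.5,"dz":-9.7,"twist":0,"grip":10}
    - {"dx":0,"dy":-2.1,"dz":-10.1,"twist":0,"grip":10}
    - {"dx":0,"dy":-0.6,"dz":-10.3,"twist":0,"grip":10}
    - {"dx":0,"dy":0.9,"dz":-10.2,"twist":0,"grip":10}
    - {"dx":0,"dy":2.4,"dz":-10,"twist":0,"grip":10}
    - {"dx":0,"dy":3.9,"dz":-9.5,"twist":0,"grip":10}
    - {"dx":0,"dy":5.2,"dz":-8.9,"twist":0,"grip":10}
    - {"dx":0,"dy":6.5,"dz":-8,"twist":0,"grip":10}
    - {"dx":0,"dy":7.6,"dz":-7,"twist":0,"grip":10}
    - {"dx":0,"dy":4.2,"dz":-2.9,"twist":0,"grip":10}
    - {"dx":0,"dy":4.3,"dz":-2.9,"twist":0,"grip":10}
    - {"dx":0,"dy":0,"dz":0,"twist":0,"grip":10}
    - {"dx":0,"dy":1.2,"dz":-0.8,"twist":0,"grip":10}
    - {"dx":0,"dy":1.2,"dz":-0.8,"twist":0,"grip":10}
    - {"dx":0,"dy":0,"dz":0,"twist":0,"grip":10}

```text
clock: 15.0
tool_pos: [0.465, 0.1069, 0.1514]
ee_rot: [[0.248, 0.002, 0.969], [-0.969, 0.0, 0.248], [0.0, -1.0, 0.002]]
force: [-8.9, 2.0, 5.2]
width: 0.186
```

```bash
python3 look.py k2
```

```text
15.0 [-8.87445565  2.01456369  5.21189242] 15.850530930514585 [0.46498794 0.1069088  0.15143649]
t est -0.0041862832833676755 r 0.07136660418809875
```

Emit:
play_rows:
  commands:
    - {"dx":0,"dy":1.2,"dz":-1,"twist":0,"grip":10}
    - {"dx":0,"dy":1.2,"dz":-1,"twist":0,"grip":10}
    - {"dx":0,"dy":0,"dz":0,"twist":0,"grip":10}
    - {"dx":0,"dy":0,"dz":0,"twist":0,"grip":10}

```text
clock: 15.55
tool_pos: [0.4649, 0.1069, 0.1509]
ee_rot: [[0.248, 0.006, 0.969], [-0.969, 0.001, 0.248], [0.0, -1.0, 0.006]]
force: [-7.6, 4.5, 21.2]
width: 0.188
```

Emit:
play_rows:
  commands:
    - {"dx":0,"dy":0,"dz":0,"twist":0,"grip":60}
    - {"dx":0,"dy":0,"dz":0,"twist":0,"grip":60}
    - {"dx":0,"dy":0,"dz":0,"twist":0,"grip":60}
    - {"dx":0,"dy":0,"dz":0,"twist":0,"grip":60}
    - {"dx":0,"dy":-10,"dz":0,"twist":0,"grip":60}
    - {"dx":0,"dy":-25,"dz":0,"twist":0,"grip":60}
    - {"dx":0,"dy":-30,"dz":0,"twist":0,"grip":60}
    - {"dx":0,"dy":-30,"dz":0,"twist":0,"grip":60}
    - {"dx":0,"dy":-30,"dz":0,"twist":0,"grip":85}
    - {"dx":0,"dy":-20,"dz":0,"twist":0,"grip":85}
    - {"dx":30,"dy":0,"dz":-20,"twist":0,"grip":85}
    - {"dx":30,"dy":0,"dz":-20,"twist":0,"grip":85}
    - {"dx":20,"dy":0,"dz":-20,"twist":0,"grip":85}
    - {"dx":0,"dy":0,"dz":0,"twist":0,"grip":85}
    - {"dx":0,"dy":0,"dz":0,"twist":0,"grip":85}

```text
clock: 17.05
tool_pos: [0.4245, 0.0138, 0.2932]
ee_rot: [[0.247, 0.001, 0.969], [-0.969, 0.0, 0.247], [0.0, -1.0, 0.001]]
force: [-0.3, -0.2, -0.5]
width: 0.995
```

```bash
python3 look.py k3
```

```text
17.05 [-0.30168804 -0.20619059 -0.53973587] 84.9919577109596 [0.42453279 0.01375831 0.293219  ]
t est 0.4353459672062192 r 0.216464072187816
```

View pics/k3s.png

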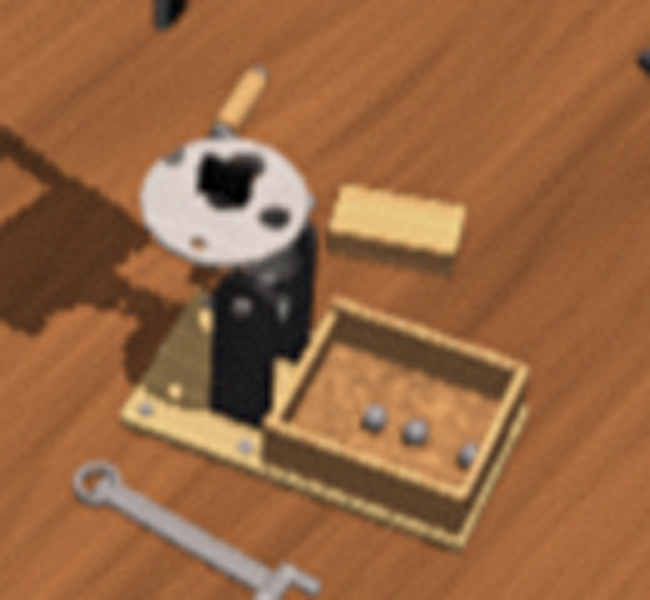

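View pics/k3t.png

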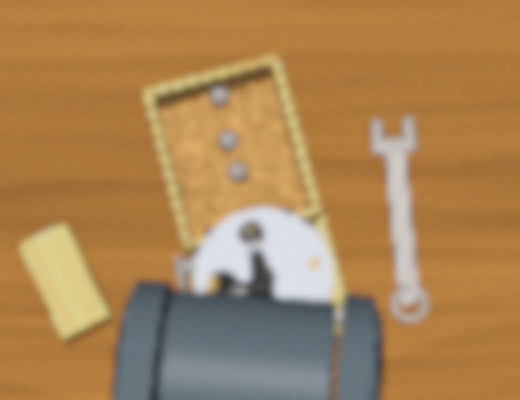

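View pics/k3w.png

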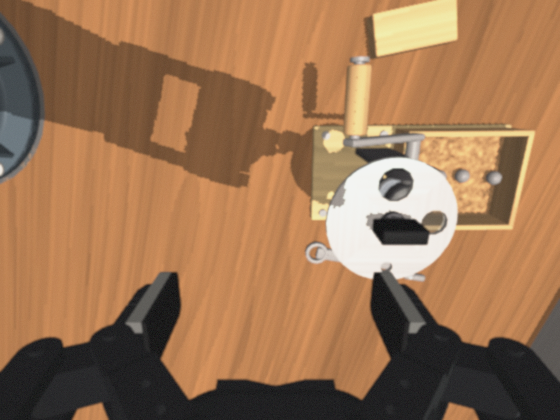

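```bash
python3 - <<'E'
from h import *
a=np.array([.9686,.2487,0]);yd=np.array([-.2487,.9686,0]);O=np.array([.5481,.0323,0])
o=get_obs();C=cam("wrist",o)
im=cv2.imread("pics/k3w.png")
for nm,p in(("h in",O-.0606*a+.068*yd+[0,0,.17]),("h out",O-.0606*a+.118*yd+[0,0,.17]),("21",O+[0,0,.185]),("bar+",O-.013*a+[0,0,.217]),("bar-",O-.047*a+[0,0,.217]),("27",O-.03*a+.0315*yd+[0,0,.185])):
    u=proj(C,p);print(nm,u.round(1));cv2.circle(im,tuple(int(round(4*q)) for q in u),8,(0,0,255),-1,shift=2)
cv2.imwrite("pics/k3wz.png",cv2.resize(im[50:290,300:480],None,fx=2.5,fy=2.5,interpolation=cv2.INTER_CUBIC))
# before/after disc diff in scene
s0=cv2.resize(cv2.imread("pics/scene0.png")[150:270,240:370],(650,600),interpolation=cv2.INTER_CUBIC);s3=cv2.imread("pics/k3s.png")
d=cv2.absdiff(s0,s3).max(2);cv2.imwrite("pics/d.png",d)
E
```

```text
h in [355.2 133.2]
h out [360.4  63.3]
21 [428.8 222. ]
bar+ [430.2 238. ]
bar- [382.2 238. ]
27 [395.8 183.6]
```

View pics/k3wz.png

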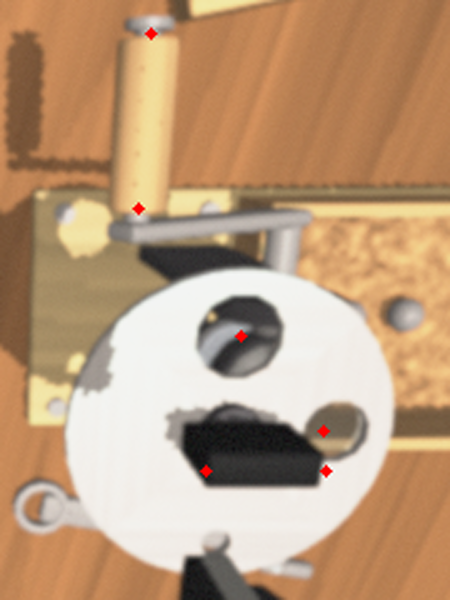

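View pics/d.png

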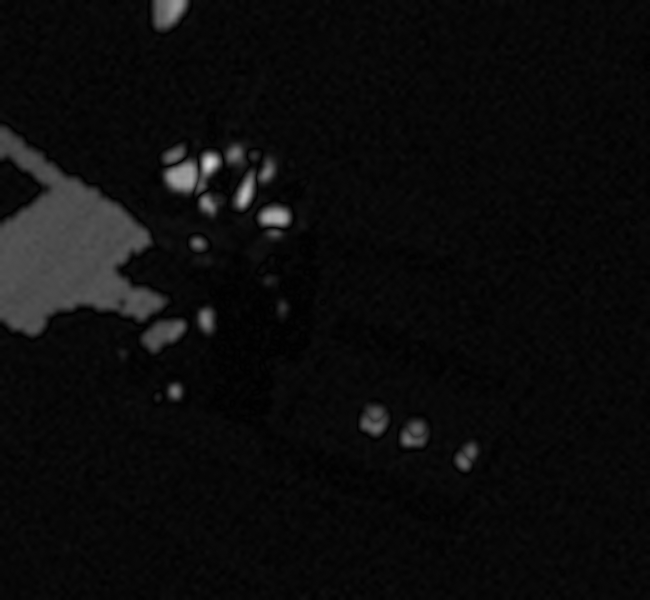

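```bash
python3 - <<'E'
from workcell import *
print(finish_job(), get_obs()["clock"])
E
```

```text
the job is handed in; nothing more can be done
the job is handed in; nothing more can be done
```

The three small balls are in the catch tray, the tube is upright again, and I've handed the job in. It took about 17 s of the 58 s allowed.

**What I did:** I turned the turret about 76° by its knob to bring the 21 mm hole over the mouth. I first regripped the knob, because the grip was about 3 mm off the pivot. I then tipped the tube to about 2.05 rad with the crank, brought it back against its upright stop, let go and backed the arm clear.

**What the last checks showed:**
- **Balls:** three small balls of equal size lie in the tray, in both the scene and top views. I did not see the large ball itself, but it cannot pass a 21 mm hole and no fourth ball was in view.
- **Tube:** the disc's outline and the crank match the first picture, so the tube is upright. The crank force also rose to about 21 N with almost no movement at the end, which fits the stop.
- **Turret:** still aligned with the dispenser's direction, to within about 1°. The yaw measurements it rests on ranged from 12.8° to 15.2°; I used 14.4°.
- **Mismatch:** the 21 mm hole appeared about 4 mm farther from the pivot than the 30 mm I assumed. The 10 mm hole also sits farther out, so I took this as how the holes are laid out. Before tipping, a ball sat centred in the 21 mm hole.
- **Other things:** the spanner and offcut are unmoved. I did not recheck the rest, but the arm stayed well clear of them.

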